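# Load the drill jig and lock the row with the wedge

### The job

Load the drill jig: slide all three aluminium bars lengthwise under the blue bridge until each is fully home against the stop. Then lay the orange wedge, thin end first, in the gap between the row and the slanted rail and push it in under the bridge until the whole row is locked tight, and let go. Leave the file, the tray and the square in its red case where they are.

Things in the scene. Friction and masses are not known exactly. Their poses are not given: they have to be found in the camera images.
- jig: Drill jig screwed to the bench. Its frame (mm): origin under the green plate at bench height; +x is the slide direction, from the open mouth to the stop; z up. Plate x -155 to 140, y -95 to 95, top z 12. The bars lie on it along x in three lanes, centres near y 55, 17, -21, with 2 of play between. Straight side rail: inner face y 75, x -155 to 115, top z 34.
- jig_stop (a point): Middle of the dark steel end stop's face, on the plate: x 115, y 0, z 12 in the jig's frame; stop's top z 42. A bar is home when its front end touches the stop: centre at jig x 55, rear end at x -5. Packed tight against the straight rail the bars' centres are at y 57, 21 and -15.
- jig_bridge (a point): Middle of the underside of the blue bridge that crosses the whole channel: x 55, y 0, z 46 in the jig's frame. The bridge covers x 30 to 80, its top is at z 56, drill bushes on it reach z 62. Nothing can be put in from above there, and the bars pass under it with 6 mm to spare.
- gap_mouth (a point): Middle of the mouth of the wedge's gap, on the plate: x -5, y -53, z 12 in the jig's frame. The gap lies between the row of bars and the slanted rail (16 thick, top z 34), whose inner face runs from (x -35, y -71) to (x 115, y -50): it narrows by 8 degrees towards the stop. 27 wide or more at this point when the bars are home.
- bar1_center (a point): Centre of an aluminium bar with blue-marked ends, 120 long (x, along the jig's slide direction), 36 wide, 28 high, 0.26 to 0.40 kg, lying on the jig's plate. All three are alike; which bar lies in which lane varies. One stands far out, wholly in front of the bridge; the others stand 17 to 45 mm short of the stop.
- bar2_center (a point): Centre of an aluminium bar with blue-marked ends, 120 long (x, along the jig's slide direction), 36 wide, 28 high, 0.26 to 0.40 kg, lying on the jig's plate. All three are alike; which bar lies in which lane varies. One stands far out, wholly in front of the bridge; the others stand 17 to 45 mm short of the stop.
- bar3_center (a point): Centre of an aluminium bar with blue-marked ends, 120 long (x, along the jig's slide direction), 36 wide, 28 high, 0.26 to 0.40 kg, lying on the jig's plate. All three are alike; which bar lies in which lane varies. One stands far out, wholly in front of the bridge; the others stand 17 to 45 mm short of the stop.
- wedge_center (a point): Centre of the orange wedge, which lies flat on the bench: 120 long (x), 24 high, 0.11 to 0.23 kg. +x points to the thin end, 20 wide; 28 wide at the middle, 37 at the thick end, whose square rear face (x -60) spans y -20 to 14. Face y +14 is parallel to x and goes against the bars; the -y face slants by 8 degrees and goes against the slanted rail.
- wedge_home (a point): Where the wedge's centre is when the row is locked tight: x 35, y -47, z 24 in the jig's frame, a few mm farther in at most. Its axes then lie along the jig's and the thick end stands about 20 mm out behind the bars' rear ends. All sliding faces are smooth and oiled: driving it takes about 5 to 15 N; it squeezes the bars together as it goes in.
- file: Bystander: flat file with a green handle, 265 long (x), 24 wide, up to 24 high, lying on the bench beyond the jig; origin under its middle. Leave alone.
- tray: Bystander: black open tray with offcuts, 200 (x) by 140 (y), 35 high, to the left of the jig; origin under its middle. Leave alone.
- square: Bystander: steel try square on a red case, 130 (x) by 90 (y), 26 high, beyond the wedge; origin under its middle. Leave alone.
Mind the look-alikes: they are no part of the job. What is shaped like the part that bears bar1_center but brown or turquoise is not meant.

How it is judged:
By the outcome, as a careful person would: the job done as asked, in the order asked, and still so for the second after the job is handed in, with the robot touching nothing.
It also fails if it takes over 72 s, if anything falls off the work surface, if the arm or the gripper's body presses on something with over 40 N, if the wrist force passes 120 N, or if a joint passes its speed limit or range.

### The arm

A 6-joint arm with a two-finger parallel gripper is mounted at the origin on the work surface. World frame = base frame: x ahead of the robot, y to its left, z up, the work surface at z = 0. Lengths are in m, angles in rad, forces in N, time in s.
With the tool pointing down it reaches from about 0.375 to 0.975 m from the base axis. Payload 3.8 kg.
Tool frame: the origin (TCP) lies on the centre line of the jaws, within the pads' length; the fingertips stand 22 mm ahead of it and the grasp point (between the pads) lies 3 mm ahead of it; z points along the fingers, x is the direction in which the jaws open and shut, and the axes are right-handed (so a half turn about z gives the same grasp; the last joint's range is limited). The gripper opens to 85 mm and grips with 20 to 120 N. Pads are 22 mm wide; open, the fingers measure 114 mm over their backs; the gripper's body (76 mm by 85 mm) begins 54 mm behind the grasp point. The pads swing forward as they close: fully open they stand 13 mm farther back than shut.
Start: joints at [1.239, 0.264, 1.604, -0, 1.274, -0.037], TCP at [0.196, 0.646, 0.253] pointing down, gripper open.
Joint ranges: [-2.63, 2.63], [-0.94, 2.18], [0.31, 2.57], [-1.31, 4.45], [0, 2.66], [-2.55, 2.55]. Speed limits (rad/s): [2.57, 2.57, 3.14, 3.14, 3.14, 3.14].

### API

Orientations are given as a rotation vector (axis times angle).
In Python, from workcell import bot, viewer gives the robot as it stands.
- The arm moves only by the tool move_arm, never from a script. Its argument "series" is text: rows parted by semicolons, each of 7 numbers parted by spaces: the turn, a rotation vector about the tool's x, y, z scaled (see below), then the shift along the tool's x, y, z scaled (see below), then the opening, from -1 (shut) to 1 (fully open). A call has exactly 8 rows; each row is the pose to reach, as a shift and turn from the pose commanded when the call began, along the tool's axes at that moment; what a row does not reach only later rows make up. The controller multiplies each number of a shift by 100 mm and each number of a turn by 120 degrees. A row lasts 1/10 s, in which the tool goes at most 50 mm and 8.59 degrees, less where a joint would pass 70% of its speed; a pose out of reach is approached as far as the arm can. A call with a number of a shift or a turn outside -1 to 1 is refused whole. A call with a gripper value outside its range is refused whole. The fingers move at their own pace and stop on an object; "squeeze" is the grip in N (left out, the last holds). Time passes only in rows, so rows that repeat a pose let the fingers close, or fill a call up. It gives the time, the measured TCP pose, the force and the opening at its end, in the units of the state.
- bot.read_state(): the state, without advancing time (a new reading comes with each control period).
- viewer.read_camera(name): name is "side" or "top"; returns a dict with "pixels" (400x640x3 uint8, red, green, blue), "K" (3x3 intrinsics, pixels), "world_to_cam" (4x4, takes a point from world to camera coordinates). Camera axes: x right, y up, looking along -z (the intrinsics and any distortion apply to the point x, -y, -z); pixel columns grow to the right and rows downward; lengths in m; the calibration is good to about 2 mm. A picture is of the moment at which its call begins. There is no depth.
- bot.finish_job(): hands the job in, once; it reports no verdict.
The state is a dict: "time": time; "q": joint angles; "joint_vel": joint speeds; "joint_torque": joint torques, N m; "tool_pos": TCP position; "tcp_rot": TCP orientation; "wrist_force": force on the tool from outside, world axes, zero at the start; "torque": the same for the moment, N m; "width": opening from 0.0 (shut) to 1.0 (fully open).
Only numpy, scipy, OpenCV 4.12 (cv2) and the standard library are available. Lean on these libraries where they do the work, as an engineer would, in place of code of your own. Each camera call takes 0.05 s, during which the arm holds its last target.

## Working session

There is one attempt and no reset: what is moved stays moved. The work goes in short steps, Python scripts to look and compute and a tool call to move; the robot and the scene stay as the last step left them, time stands still between calls to the robot, and variables do not carry over. Pictures are saved under pics/ and viewed, and the job is handed in when it is done.

Besides the shell and the picture viewer there is one more tool, called after "Emit:" by a JSON object that holds its "fn" and its "kwargs", one argument or row to a line. move_arm: Moves the arm, as the interface text tells. Its arguments: {"type":"object","properties":{"series":{"type":"string"},"squeeze":{"type":"number"}},"required":["series"]}

```bash
mkdir -p pics; ls; python3 - <<'E'
from workcell import bot, viewer
import cv2,numpy as np
print(bot.read_state())
for n in("side","top"):
    c=viewer.read_camera(n); cv2.imwrite(f"pics/{n}0.png",cv2.cvtColor(c["pixels"],cv2.COLOR_RGB2BGR)); print(n,c["K"],c["world_to_cam"],[k for k in c])
    np.savez(f"{n}0.npz",**{k:v for k,v in c.items()})
E
```

```text
pics
{'time': 0.0, 'q': array([ 1.23908731e+00,  2.64728414e-01,  1.60536921e+00, -5.33608121e-06,
        1.27367474e+00, -3.69217744e-02]), 'joint_vel': array([ 1.68994815e-03, -1.97934500e-04,  1.19129545e-03, -1.50109306e-03,
        2.68425975e-04,  6.70285530e-05]), 'joint_torque': array([ 3.78982650e-04, -5.15111768e+01, -3.67323947e+01,  3.23324343e-05,
        1.30270561e-02, -5.23661618e-05]), 'tool_pos': array([0.19591066, 0.64524279, 0.25198121]), 'tcp_rot': array([ 2.52260082,  1.87037733, -0.00281812]), 'wrist_force': array([-0.34327461,  0.60154832, -0.04409339]), 'torque': array([0.00995292, 0.01068578, 0.05068395]), 'width': 0.9996350163851523}
side [[420.66332123   0.         320.49467582]
 [  0.         420.66332123 198.87688704]
 [  0.           0.           1.        ]] [[ 0.99264606 -0.1209837  -0.00409215 -0.56918753]
 [ 0.07038991  0.54937246  0.83260745 -0.12733834]
 [-0.09848382 -0.82677255  0.55384844 -0.98948853]
 [ 0.          0.          0.          1.        ]] ['pixels', 'K', 'world_to_cam']
top [[501.69202276   0.         314.18749428]
 [  0.         501.69202276 201.77073375]
 [  0.           0.           1.        ]] [[-0.02184679 -0.999748    0.00516293  0.06873865]
 [ 0.97861045 -0.02032768  0.20471534 -0.57448538]
 [-0.2045588   0.00952487  0.97880794 -1.63336789]
 [ 0.          0.          0.          1.        ]] ['pixels', 'K', 'world_to_cam']
```

View pics/side0.png

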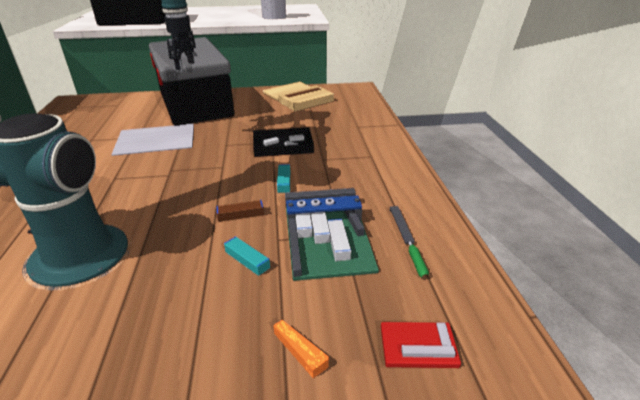

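View pics/top0.png

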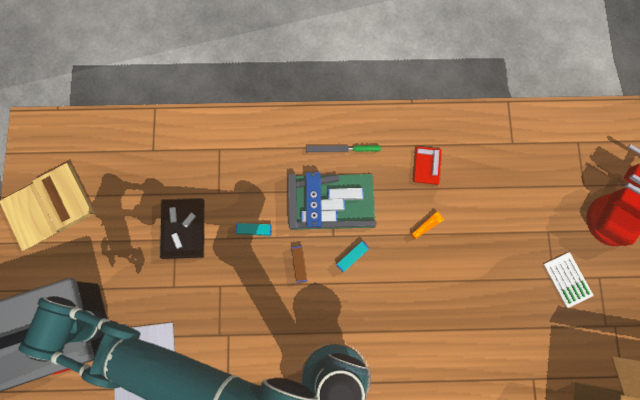

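```bash
python3 - <<'E'
import cv2
t=cv2.imread("pics/top0.png"); s=cv2.imread("pics/side0.png")
cv2.imwrite("pics/t_jig.png",cv2.resize(t[160:240,280:385],None,fx=7,fy=7,interpolation=cv2.INTER_CUBIC))
cv2.imwrite("pics/s_jig.png",cv2.resize(s[180:285,270:390],None,fx=5.5,fy=5.5,interpolation=cv2.INTER_CUBIC))
a=cv2.resize(t[200:250,400:455],None,fx=7,fy=7,interpolation=cv2.INTER_CUBIC);b=cv2.resize(s[310:385,265:340],None,fx=5,fy=5,interpolation=cv2.INTER_CUBIC)
import numpy as np
o=np.zeros((400,780,3),np.uint8);o[:350,:385]=a;o[:375,390:765]=b;cv2.imwrite("pics/wedge0.png",o)
E
```

```text
(no output)
```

View pics/t_jig.png

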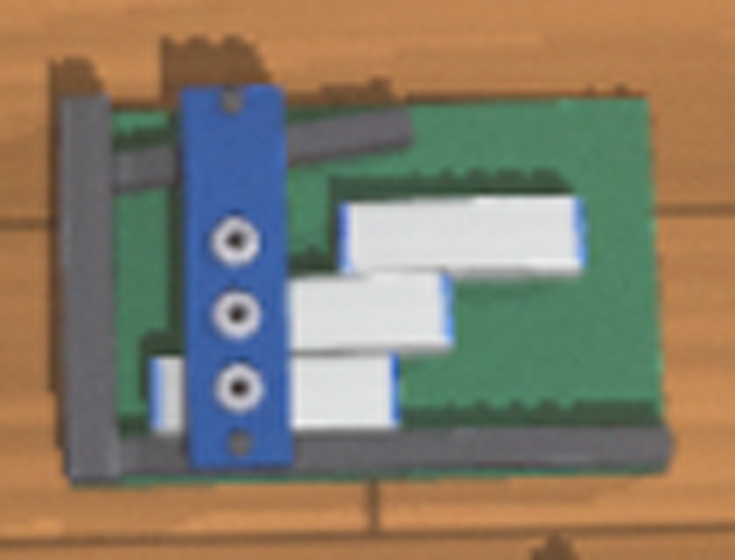

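View pics/s_jig.png

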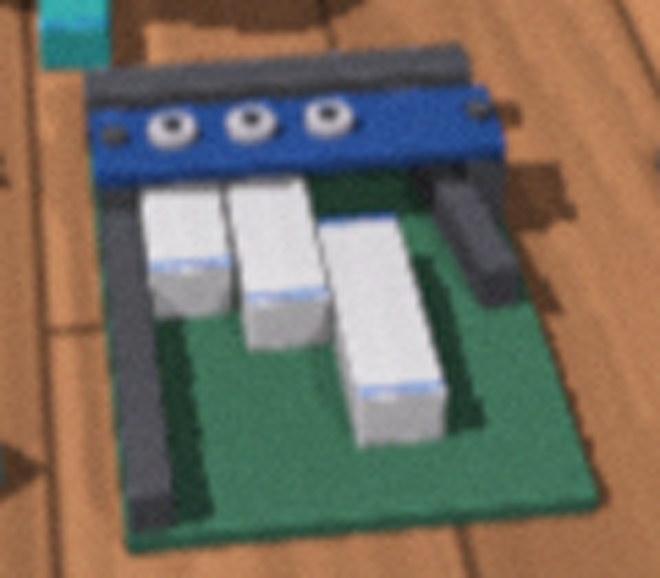

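View pics/wedge0.png

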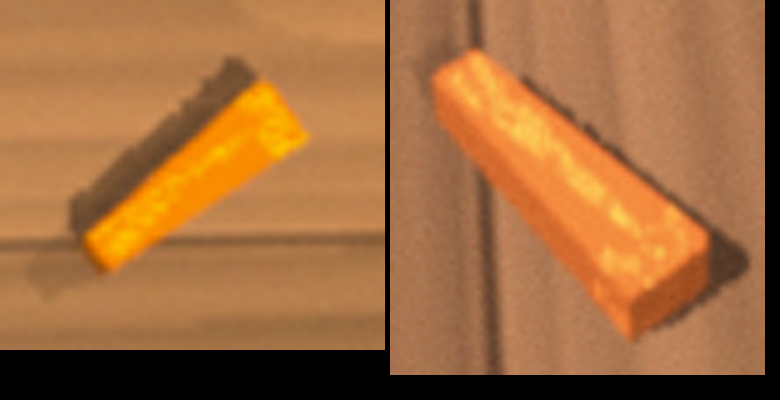

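```bash
cat > h.py <<'E'
import numpy as np,cv2
from scipy.optimize import least_squares
C={n:dict(np.load(f"{n}0.npz")) for n in("top","side")}
def proj(n,P):
    c=C[n];P=np.atleast_2d(P);p=P@c["world_to_cam"][:3,:3].T+c["world_to_cam"][:3,3]
    p=p*[1,-1,-1];q=p@c["K"].T;return q[:,:2]/q[:,2:]
def W(pose,P):
    x,y,a=pose;P=np.atleast_2d(np.array(P,float))/1000
    c,s=np.cos(a),np.sin(a);return np.c_[x+c*P[:,0]-s*P[:,1],y+s*P[:,0]+c*P[:,1],P[:,2]]
def uncrop(X,Y,f,ox,oy): return ((X+.5)/f-.5+ox,(Y+.5)/f-.5+oy)
def fit(obs,p0):
    # obs: list (cam,uv,pt)
    f=lambda p:np.concatenate([(proj(n,W(p,P))[0]-uv) for n,uv,P in obs])
    r=least_squares(f,p0,loss="soft_l1");return r.x,f(r.x).reshape(-1,2)
E
cat > f1.py <<'E'
from h import *
T=lambda X,Y:("top",uncrop(X,Y,7,280,160));S=lambda X,Y:("side",uncrop(X,Y,5.5,270,180))
J=[(*T(239,387),(55,57,62)),(*T(238,313),(55,21,62)),(*T(236,240),(55,-15,62)),(*T(645,97),(-155,-95,12)),
(*T(412,110),(-35,-87,34)),(*T(412,143),(-35,-71,34)),(*T(120,440),(115,75,34)),
(*S(172,125),(55,57,62)),(*S(250,120),(55,21,62)),(*S(328,116),(55,-15,62)),(*S(597,497),(-155,-95,12)),(*S(130,543),(-155,95,12)),(*S(172,488),(-155,75,34))]
p,r=fit(J,[.62,0.03,1.57]);print(p,np.degrees(p[2]));print(r.round(1))
np.save("jig.npy",p)
Wd=lambda X,Y:("top",uncrop(X,Y,7,400,200));Ws=lambda X,Y:("side",uncrop(X-390,Y,5,265,310))
w=[(*Wd(262,78),(-60,-20,24)),(*Wd(308,135),(-60,14,24)),(*Wd(85,238),(60,-4,24)),(*Wd(112,270),(60,14,24)),
(*Ws(480,50),(60,-4,24)),(*Ws(432,77),(60,14,24)),(*Ws(710,240),(-60,-20,24)),(*Ws(633,300),(-60,14,24)),(*Ws(633,340),(-60,14,0))]
q,r=fit(w,[.54,-.25,2.2]);print("wedge",q,np.degrees(q[2]));print(r.round(1));np.save("wedge.npy",q)
w2=[(n,u,(x,-y if 0 else y,z)) for n,u,(x,y,z) in w]
# bars: fit in jig frame each
B={"A":[(*T(398,353),(-60,-18,40)),(*T(400,428),(-60,18,40)),(*T(152,356),(60,-18,40)),(*T(153,432),(60,18,40)),(*S(152,271),(-60,18,40)),(*S(230,266),(-60,-18,40))],
"B":[(*T(449,272),(-60,-18,40)),(*T(453,348),(-60,18,40)),(*S(246,303),(-60,18,40)),(*S(328,298),(-60,-18,40))],
"C":[(*T(582,197),(-60,-18,40)),(*T(585,270),(-60,18,40)),(*T(341,203),(60,-18,40)),(*T(343,272),(60,18,40)),(*S(357,392),(-60,18,40)),(*S(443,388),(-60,-18,40)),(*S(320,221),(60,18,40)),(*S(393,216),(60,-18,40))]}
for k,o in B.items():
    b,r=fit(o,[p[0],p[1],p[2]]);d=b[:2]-p[:2];c,s=np.cos(p[2]),np.sin(p[2])
    print(k,"jig x,y,yaw",1000*(c*d[0]+s*d[1]),1000*(-s*d[0]+c*d[1]),np.degrees(b[2]-p[2]),r.round(1).tolist())
E
python3 f1.py
```

```text
[0.58742193 0.00222752 1.57869934] 90.45280914846937
[[ 0.7  0.1]
 [ 0.5  0.2]
 [ 0.5  0.2]
 [ 1.1 -0.1]
 [ 0.7 -0.5]
 [ 0.8 -0.7]
 [ 0.1 -0.2]
 [-0.4 -0.6]
 [-0.3 -0.7]
 [-0.3 -1.1]
 [ 0.5 -1.6]
 [-0.9 -1.8]
 [ 0.4 -0.2]]
wedge [ 0.49390627 -0.33054441  2.12714053] 121.87617501869616
[[ 1.7  0.1]
 [ 0.9  0.1]
 [ 1.2  0. ]
 [ 0.4 -0.2]
 [-1.1 -0.2]
 [ 0.5 -0.8]
 [ 0.1  0.1]
 [-0.  -0.8]
 [ 0.1 -0.3]]
A jig x,y,yaw 38.12046954116575 55.250353037345896 -0.5471579577417515 [[0.4, -0.0], [0.4, -0.3], [0.3, 0.2], [0.3, -0.2], [-0.6, -1.0], [0.2, -1.3]]
B jig x,y,yaw 9.814035674854212 17.157961848861998 -0.06920097099884154 [[0.9, 0.2], [0.8, -0.3], [-0.2, -0.8], [0.1, -1.2]]
C jig x,y,yaw -56.37973052291149 -20.31109452888235 -0.5278841030041942 [[0.7, -0.1], [0.7, -0.3], [0.3, -0.3], [0.2, 0.1], [-0.4, 0.0], [0.0, -0.6], [-0.8, -0.8], [0.4, -1.0]]
```

```bash
cat > plan.py <<'E'
import sys,numpy as np
from scipy.spatial.transform import Rotation as R
from workcell import bot
from h import W
p=np.load("jig.npy")
def toolR(deg):
    a=np.radians(deg);x=np.array([np.cos(a),np.sin(a),0]);z=np.array([0,0,-1.]);return np.c_[x,np.cross(z,x),z]
def delta(xyz,deg):
    s=bot.read_state();Rc=R.from_rotvec(s["tcp_rot"]).as_matrix()
    d=Rc.T@(np.array(xyz)-s["tool_pos"]);t=R.from_matrix(Rc.T@toolR(deg)).as_rotvec()
    print("turn",(np.degrees(t)/120).round(3),"shift",(d*10).round(3))
def show():
    s=bot.read_state();q=s["tool_pos"];d=q[:2]-p[:2];c,sn=np.cos(p[2]),np.sin(p[2])
    x=R.from_rotvec(s["tcp_rot"]).as_matrix()[:,0]
    print("t",round(s["time"],2),"world",q.round(4),"jig",(1000*np.array([c*d[0]+sn*d[1],-sn*d[0]+c*d[1],q[2]])).round(1),"ang",np.degrees(np.arctan2(x[1],x[0])).round(2),"F",s["wrist_force"].round(1),"w",round(s["width"],3),"q",s["q"].round(2))
if __name__=="__main__":
    show();m=sys.argv[1];a=list(map(float,sys.argv[2:]))
    if m=="j": w=W(p,[a[:3]])[0];print("target",w.round(4));delta(w,a[3])
    if m=="w": delta(np.array(a[:3])/1000,a[3])
E
python3 plan.py j -145 -20 100 0.45;python3 plan.py w 460 380 200 40
```

```text
t 0.1 world [0.1959 0.6453 0.2521] jig [646.2 386.4 252.1] ang 73.11 F [ 0.5  0.3 -0.5] w 1.004 q [ 1.24  0.26  1.61 -0.    1.27 -0.04]
target [ 0.6086 -0.1426  0.1   ]
turn [0.001 0.001 0.605] shift [-6.337  6.238  1.533]
t 0.1 world [0.1959 0.6453 0.2521] jig [646.2 386.4 252.1] ang 73.11 F [ 0.5  0.3 -0.5] w 1.004 q [ 1.24  0.26  1.61 -0.    1.27 -0.04]
turn [0.    0.001 0.276] shift [-1.77   3.298  0.524]
```

Emit:
{"fn": "move_arm", "kwargs": {
  "series": "0 0 0.15 -0.25 0.25 0 -1; 0 0 0.3 -0.5 0.5 0 -1; 0 0 0.45 -0.75 0.75 0 -1; 0 0 0.605 -1 1 0 -1; 0 0 0.605 -1 1 0 -1; 0 0 0.605 -1 1 0 -1; 0 0 0.605 -1 1 0 -1; 0 0 0.605 -1 1 0 -1",
  "squeeze": 60
}}

```text
time: 0.9
tool_pos: [0.2627, 0.5206, 0.2527]
tcp_rot: [3.139, 0.109, -0.001]
wrist_force: [-0.6, -0.8, -0.0]
width: 0.004
```

```bash
python3 plan.py j -145 -20 100 0.45
```

```text
t 0.9 world [0.2627 0.5206 0.2527] jig [520.9 320.6 252.7] ang 3.98 F [-0.6 -0.8 -0. ] w 0.004 q [1.06 0.09 1.81 0.   1.24 0.99]
target [ 0.6086 -0.1426  0.1   ]
turn [0.    0.    0.029] shift [2.991 6.855 1.531]
```

Emit:
{"fn": "move_arm", "kwargs": {
  "series": "0 0 0.029 0.1 0.25 0 -1; 0 0 0.029 0.2 0.5 0 -1; 0 0 0.029 0.32 0.75 0 -1; 0 0 0.029 0.43 1 0 -1; 0 0 0.029 0.43 1 0 -1; 0 0 0.029 0.43 1 0 -1; 0 0 0.029 0.43 1 0 -1; 0 0 0.029 0.43 1 0 -1"
}}

```text
time: 1.7
tool_pos: [0.3128, 0.4254, 0.2532]
tcp_rot: [-3.141, -0.026, 0.0]
wrist_force: [-0.2, -0.6, -0.3]
width: 0.001
```

Emit:
{"fn": "move_arm", "kwargs": {
  "series": "0 0 0 0.2 0.5 0 -1; 0 0 0 0.43 1 0 -1; 0 0 0 0.43 1 0 -1; 0 0 0 0.43 1 0 -1; 0 0 0 0.43 1 0 -1; 0 0 0 0.43 1 0 -1; 0 0 0 0.43 1 0 -1; 0 0 0 0.43 1 0 -1"
}}

```text
time: 2.5
tool_pos: [0.3573, 0.3262, 0.2532]
tcp_rot: [-3.141, -0.026, 0.0]
wrist_force: [-0.8, 0.3, 0.1]
width: 0.0
```

Emit:
{"fn": "move_arm", "kwargs": {
  "series": "0 0 0 0.2 0.5 0 -1; 0 0 0 0.43 1 0 -1; 0 0 0 0.43 1 0 -1; 0 0 0 0.43 1 0 -1; 0 0 0 0.43 1 0 -1; 0 0 0 0.43 1 0 -1; 0 0 0 0.43 1 0 -1; 0 0 0 0.43 1 0 -1"
}}

```text
time: 3.3
tool_pos: [0.4019, 0.2269, 0.2532]
tcp_rot: [-3.141, -0.027, 0.0]
wrist_force: [-0.1, 0.4, -0.2]
width: -0.001
```

Emit:
{"fn": "move_arm", "kwargs": {
  "series": "0 0 0 0.2 0.5 0 -1; 0 0 0 0.43 1 0 -1; 0 0 0 0.43 1 0 -1; 0 0 0 0.43 1 0 -1; 0 0 0 0.43 1 0 -1; 0 0 0 0.43 1 0 -1; 0 0 0 0.43 1 0 -1; 0 0 0 0.43 1 0 -1"
}}

```text
time: 4.1
tool_pos: [0.4464, 0.1276, 0.2533]
tcp_rot: [-3.141, -0.027, 0.0]
wrist_force: [0.0, 0.6, 1.0]
width: -0.003
```

Emit:
{"fn": "move_arm", "kwargs": {
  "series": "0 0 0 0.2 0.5 0 -1; 0 0 0 0.43 1 0 -1; 0 0 0 0.43 1 0 -1; 0 0 0 0.43 1 0 -1; 0 0 0 0.43 1 0 -1; 0 0 0 0.43 1 0 -1; 0 0 0 0.43 1 0 -1; 0 0 0 0.43 1 0 -1"
}}

```text
time: 4.9
tool_pos: [0.491, 0.0283, 0.2533]
tcp_rot: [-3.141, -0.026, -0.0]
wrist_force: [0.2, 0.5, 0.0]
width: 0.003
```

```bash
python3 plan.py j -145 -20 100 0.45
```

```text
t 4.9 world [0.491  0.0283 0.2533] jig [ 26.8  96.2 253.3] ang 0.96 F [0.2 0.5 0. ] w 0.003 q [ 0.01 -0.09  1.98  0.    1.24 -0.01]
target [ 0.6086 -0.1426  0.1   ]
turn [-0.    -0.     0.004] shift [1.147 1.729 1.533]
```

Emit:
{"fn": "move_arm", "kwargs": {
  "series": "0 0 0.004 0.3 0.45 0 -1; 0 0 0.004 0.6 0.9 0.3 -1; 0 0 0.004 0.6 0.9 0.6 -1; 0 0 0.004 0.6 0.9 0.6 -1; 0 0 0.004 0.6 0.9 0.6 -1; 0 0 0.004 0.6 0.9 0.6 -1; 0 0 0.004 0.6 0.9 0.6 -1; 0 0 0.004 0.6 0.9 0.6 -1"
}}

```text
time: 5.7
tool_pos: [0.5534, -0.0611, 0.1951]
tcp_rot: [3.141, 0.013, 0.005]
wrist_force: [0.6, 0.2, 0.3]
width: 0.001
```

Emit:
{"fn": "move_arm", "kwargs": {
  "series": "0 0 0 0.27 0.41 0.3 -1; 0 0 0 0.55 0.83 0.6 -1; 0 0 0 0.55 0.83 0.9 -1; 0 0 0 0.55 0.83 0.93 -1; 0 0 0 0.55 0.83 0.93 -1; 0 0 0 0.55 0.83 0.93 -1; 0 0 0 0.55 0.83 0.93 -1; 0 0 0 0.55 0.83 0.93 -1"
}}

```text
time: 6.5
tool_pos: [0.6093, -0.1439, 0.1025]
tcp_rot: [3.141, 0.012, 0.005]
wrist_force: [1.0, -0.8, 0.6]
width: -0.001
```

```bash
python3 plan.py j -145 -20 43 0.45; python3 - <<'E'
from workcell import viewer
import cv2,numpy as np
from h import *
from workcell import bot
s=bot.read_state();tip=s["tool_pos"]-[0,0,.022]
o=[]
for n in("side","top"):
    im=cv2.cvtColor(viewer.read_camera(n)["pixels"],cv2.COLOR_RGB2BGR)
    u=proj(n,tip)[0];print(n,u)
    x,y=u.astype(int);cr=im[y-45:y+45,x-50:x+50];cr=cv2.resize(cr,None,fx=4,fy=4,interpolation=cv2.INTER_CUBIC)
    cv2.circle(cr,tuple(int(v) for v in ((u-[x-50,y-45]+.5)*4)),3,(0,0,255),1);o.append(cr)
cv2.imwrite("pics/tip1.png",np.hstack(o))
E
```

```text
t 6.5 world [ 0.6093 -0.1439  0.1025] jig [-146.3  -20.7  102.5] ang 0.45 F [ 1.  -0.8  0.6] w -0.001 q [-0.27  0.3   1.85  0.    0.99 -0.28]
target [ 0.6086 -0.1426  0.043 ]
turn [ 0.    -0.002 -0.   ] shift [-0.009 -0.013  0.595]
side [345.51394383 244.66804482]
top [373.799966   189.47828559]
```

View pics/tip1.png

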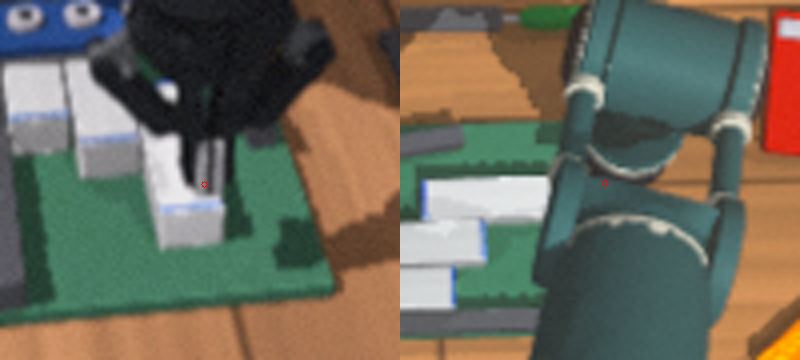

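Emit:
{"fn": "move_arm", "kwargs": {
  "series": "0 0 0 0 0 0.2 -1; 0 0 0 0 0 0.4 -1; 0 0 0 0 0 0.55 -1; 0 0 0 0 0 0.6 -1; 0 0 0 0 0 0.6 -1; 0 0 0 0 0 0.6 -1; 0 0 0 0 0 0.6 -1; 0 0 0 0 0 0.6 -1"
}}

```text
time: 7.4
tool_pos: [0.609, -0.1446, 0.0413]
tcp_rot: [3.141, 0.011, 0.003]
wrist_force: [0.7, -0.6, 0.8]
width: 0.003
```

Emit:
{"fn": "move_arm", "kwargs": {
  "series": "0 0 0 0 -0.06 0 -1; 0 0 0 0 -0.12 0 -1; 0 0 0 0 -0.18 0 -1; 0 0 0 0 -0.24 0 -1; 0 0 0 0 -0.3 0 -1; 0 0 0 0 -0.36 0 -1; 0 0 0 0 -0.42 0 -1; 0 0 0 0 -0.48 0 -1"
}}

```text
time: 8.2
tool_pos: [0.608, -0.0959, 0.0404]
tcp_rot: [3.141, 0.011, 0.0]
wrist_force: [-0.5, -0.1, 0.4]
width: -0.003
```

```bash
python3 plan.py j -16 -20.5 43 0.45; python3 - <<'E'
from workcell import viewer
import cv2,numpy as np
im=cv2.cvtColor(viewer.read_camera("side")["pixels"],cv2.COLOR_RGB2BGR)
cv2.imwrite("pics/push1.png",cv2.resize(im[180:285,270:390],None,fx=5.5,fy=5.5,interpolation=cv2.INTER_CUBIC))
E
```

```text
t 8.2 world [ 0.608  -0.0959  0.0404] jig [-98.3 -19.8  40.4] ang 0.4 F [-0.5 -0.1  0.4] w -0.003 q [-0.2   0.36  1.9  -0.    0.87 -0.2 ]
target [ 0.608  -0.0136  0.043 ]
turn [ 0. -0. -0.] shift [ 0.006 -0.823 -0.026]
```

View pics/push1.png

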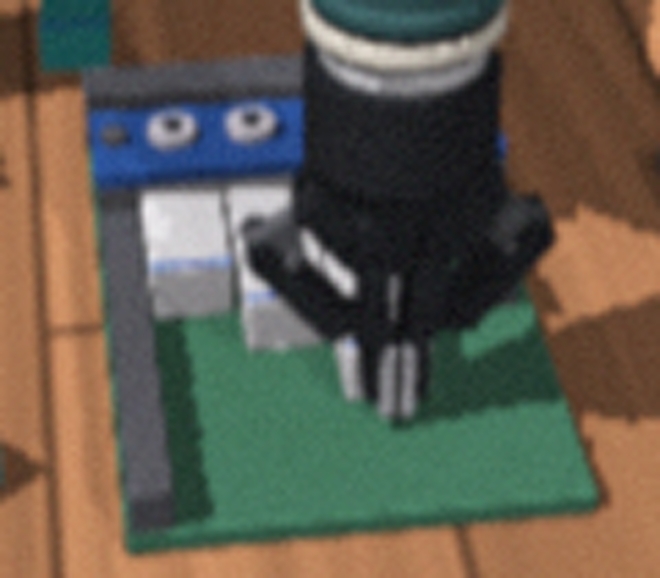

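Emit:
{"fn": "move_arm", "kwargs": {
  "series": "0 0 0 0 -0.07 -0.02 -1; 0 0 0 0 -0.14 -0.02 -1; 0 0 0 0 -0.21 -0.02 -1; 0 0 0 0 -0.28 -0.02 -1; 0 0 0 0 -0.35 -0.02 -1; 0 0 0 0 -0.42 -0.02 -1; 0 0 0 0 -0.49 -0.02 -1; 0 0 0 0 -0.56 -0.02 -1"
}}

```text
time: 9.05
tool_pos: [0.6076, -0.0398, 0.0424]
tcp_rot: [3.142, 0.011, 0.0]
wrist_force: [1.1, -1.1, 1.2]
width: 0.0
```

```bash
python3 plan.py j -16 -20.5 43 0.45
```

```text
t 9.05 world [ 0.6076 -0.0398  0.0424] jig [-42.1 -19.8  42.4] ang 0.4 F [ 1.1 -1.1  1.2] w 0.0 q [-0.11  0.35  1.92 -0.    0.87 -0.11]
target [ 0.608  -0.0136  0.043 ]
turn [ 0. -0. -0.] shift [ 0.007 -0.261 -0.006]
```

Slow now to the expected stop.

Emit:
{"fn": "move_arm", "kwargs": {
  "series": "0 0 0 0 -0.035 0 -1; 0 0 0 0 -0.07 0 -1; 0 0 0 0 -0.105 0 -1; 0 0 0 0 -0.14 0 -1; 0 0 0 0 -0.17 0 -1; 0 0 0 0 -0.2 0 -1; 0 0 0 0 -0.22 0 -1; 0 0 0 0 -0.24 0 -1"
}}

```text
time: 9.85
tool_pos: [0.6073, -0.0162, 0.0423]
tcp_rot: [3.142, 0.011, -0.0]
wrist_force: [-0.7, -1.1, 0.6]
width: -0.002
```

Emit:
{"fn": "move_arm", "kwargs": {
  "series": "0 0 0 0 -0.005 0 -1; 0 0 0 0 -0.01 0 -1; 0 0 0 0 -0.015 0 -1; 0 0 0 0 -0.02 0 -1; 0 0 0 0 -0.025 0 -1; 0 0 0 0 -0.03 0 -1; 0 0 0 0 -0.035 0 -1; 0 0 0 0 -0.04 0 -1"
}}

```text
time: 10.65
tool_pos: [0.6073, -0.0139, 0.0423]
tcp_rot: [3.139, 0.012, -0.0]
wrist_force: [-1.6, -9.7, 1.4]
width: 0.0
```

```bash
python3 plan.py j -16 -20.5 43 0.45
```

```text
t 10.65 world [ 0.6073 -0.0139  0.0423] jig [-16.3 -19.8  42.3] ang 0.44 F [-1.6 -9.7  1.4] w 0.0 q [-0.06  0.35  1.92 -0.    0.87 -0.07]
target [ 0.608  -0.0136  0.043 ]
turn [ 0.001  0.    -0.   ] shift [ 0.007 -0.003 -0.007]
```

Emit:
{"fn": "move_arm", "kwargs": {
  "series": "0 0 0 0 0.3 0 -1; 0 0 0 0 0.6 0 -1; 0 0 0 0 0.62 0 -1; 0 0 0 0 0.62 0 -1; 0 0 0 -0.2 0.62 0 -1; 0 0 0 -0.37 0.62 0 -1; 0 0 0 -0.37 0.62 0 -1; 0 0 0 -0.37 0.62 0 -1"
}}

```text
time: 11.45
tool_pos: [0.571, -0.0736, 0.0423]
tcp_rot: [-3.141, -0.012, -0.001]
wrist_force: [1.0, 0.3, -0.4]
width: -0.002
```

Emit:
{"fn": "move_arm", "kwargs": {
  "series": "0 0 0 0 -0.06 0 -1; 0 0 0 0 -0.12 0 -1; 0 0 0 0 -0.18 0 -1; 0 0 0 0 -0.24 0 -1; 0 0 0 0 -0.3 0 -1; 0 0 0 0 -0.36 0 -1; 0 0 0 0 -0.42 0 -1; 0 0 0 0 -0.48 0 -1"
}}

```text
time: 12.25
tool_pos: [0.5704, -0.0261, 0.0423]
tcp_rot: [3.142, 0.011, -0.0]
wrist_force: [0.0, -0.8, 1.3]
width: 0.002
```

```bash
python3 plan.py j -16 17 43 0.45
```

```text
t 12.25 world [ 0.5704 -0.0261  0.0423] jig [-28.2  17.2  42.3] ang 0.4 F [ 0.  -0.8  1.3] w 0.002 q [-0.09  0.29  2.   -0.    0.85 -0.1 ]
target [ 0.5705 -0.0139  0.043 ]
turn [ 0.  0. -0.] shift [ 0.002 -0.122 -0.007]
```

Emit:
{"fn": "move_arm", "kwargs": {
  "series": "0 0 0 0 -0.03 0 -1; 0 0 0 0 -0.06 0 -1; 0 0 0 0 -0.08 0 -1; 0 0 0 0 -0.095 0 -1; 0 0 0 0 -0.11 0 -1; 0 0 0 0 -0.12 0 -1; 0 0 0 0 -0.13 0 -1; 0 0 0 0 -0.137 0 -1"
}}

```text
time: 13.05
tool_pos: [0.5703, -0.0141, 0.0423]
tcp_rot: [3.139, 0.012, -0.0]
wrist_force: [-0.5, -8.8, 0.6]
width: 0.001
```

```bash
python3 plan.py j -16 17 43 0.45
```

```text
t 13.05 world [ 0.5703 -0.0141  0.0423] jig [-16.2  17.2  42.3] ang 0.45 F [-0.5 -8.8  0.6] w 0.001 q [-0.07  0.29  2.   -0.    0.85 -0.07]
target [ 0.5705 -0.0139  0.043 ]
turn [ 0.001  0.    -0.   ] shift [ 0.002 -0.002 -0.007]
```

Emit:
{"fn": "move_arm", "kwargs": {
  "series": "0 0 0 0 0.2 0 -1; 0 0 0 0 0.3 0 -1; 0 0 0 0 0.3 0 -1; 0 0 0 -0.2 0.3 0 -1; 0 0 0 -0.37 0.3 0 -1; 0 0 0 -0.37 0.3 0 -1; 0 0 0 -0.37 0.3 0 -1; 0 0 0 -0.37 0.3 0 -1"
}}

```text
time: 13.85
tool_pos: [0.5348, -0.043, 0.0427]
tcp_rot: [3.142, 0.011, 0.003]
wrist_force: [0.3, 0.3, 0.3]
width: -0.004
```

Emit:
{"fn": "move_arm", "kwargs": {
  "series": "0 0 0 0 -0.03 0 -1; 0 0 0 0 -0.06 0 -1; 0 0 0 0 -0.09 0 -1; 0 0 0 0 -0.12 0 -1; 0 0 0 0 -0.15 0 -1; 0 0 0 0 -0.18 0 -1; 0 0 0 0 -0.21 0 -1; 0 0 0 0 -0.23 0 -1"
}}

```text
time: 14.65
tool_pos: [0.5333, -0.0199, 0.0423]
tcp_rot: [3.141, 0.011, -0.0]
wrist_force: [-0.4, -1.5, -0.6]
width: -0.005
```

```bash
python3 plan.py j -16 54 43 0.45
```

```text
t 14.65 world [ 0.5333 -0.0199  0.0423] jig [-21.7  54.3  42.3] ang 0.41 F [-0.4 -1.5 -0.6] w -0.005 q [-0.08  0.23  2.08 -0.    0.83 -0.09]
target [ 0.5336 -0.0142  0.043 ]
turn [ 0.  0. -0.] shift [ 0.003 -0.057 -0.007]
```

Emit:
{"fn": "move_arm", "kwargs": {
  "series": "0 0 0 0 -0.02 0 -1; 0 0 0 0 -0.035 0 -1; 0 0 0 0 -0.045 0 -1; 0 0 0 0 -0.055 0 -1; 0 0 0 0 -0.06 0 -1; 0 0 0 0 -0.065 0 -1; 0 0 0 0 -0.07 0 -1; 0 0 0 0 -0.073 0 -1"
}}

```text
time: 15.45
tool_pos: [0.5333, -0.0142, 0.0423]
tcp_rot: [3.139, 0.012, -0.0]
wrist_force: [0.5, -8.4, -0.3]
width: 0.002
```

```bash
python3 plan.py j -16 54 43 0.45
```

```text
t 15.45 world [ 0.5333 -0.0142  0.0423] jig [-16.   54.3  42.3] ang 0.44 F [ 0.5 -8.4 -0.3] w 0.002 q [-0.07  0.23  2.08 -0.    0.83 -0.08]
target [ 0.5336 -0.0142  0.043 ]
turn [ 0.001  0.    -0.   ] shift [ 0.003  0.    -0.007]
```

```bash
python3 - <<'E'
from h import *
Wd=lambda X,Y:("top",uncrop(X,Y,7,400,200));Ws=lambda X,Y:("side",uncrop(X-390,Y,5,265,310))
w=[(*Wd(262,78),(-60,-20.5,24)),(*Wd(308,135),(-60,14,24)),(*Wd(85,238),(60,-5.6,24)),(*Wd(112,270),(60,14,24)),
(*Ws(480,50),(60,-5.6,24)),(*Ws(432,77),(60,14,24)),(*Ws(710,240),(-60,-20.5,24)),(*Ws(633,300),(-60,14,24)),(*Ws(633,340),(-60,14,0))]
q,r=fit(w,[.54,-.25,2.2]);print("wedge",q,np.degrees(q[2]));print(r.round(1).tolist());np.save("wedge.npy",q)
for s in ("top","side"):
    print(s,fit([o for o in w if o[0]==s],q)[0])
print(W(q,[(-40,-2.8,0)]))
E
python3 plan.py w 510 -370 120 36
```

```text
wedge [ 0.49355852 -0.33079783  2.13124564] 122.11138018113765
[[1.6, 0.0], [1.0, 0.2], [1.1, -0.2], [0.6, -0.0], [-0.7, -0.5], [0.2, -0.6], [0.3, -0.0], [-0.1, -0.7], [0.1, -0.2]]
top [ 0.4935926  -0.32720583  2.14684572]
side [ 0.49354214 -0.33159439  2.13054807]
[[ 0.51719284 -0.3631901   0.        ]]
t 15.45 world [ 0.5333 -0.0142  0.0423] jig [-16.   54.3  42.3] ang 0.44 F [ 0.5 -8.4 -0.3] w 0.002 q [-0.07  0.23  2.08 -0.    0.83 -0.08]
turn [ 0.001  0.    -0.296] shift [-0.261  3.558 -0.769]
```

Emit:
{"fn": "move_arm", "kwargs": {
  "series": "0 0 0 0 0.3 0 -1; 0 0 0 0 0.5 0 -1; 0 0 0 0 0.6 -0.2 -1; 0 0 0 0 0.8 -0.4 -1; 0 0 0 0 1 -0.6 -1; 0 0 0 0 1 -0.6 -1; 0 0 0 0 1 -0.6 0; 0 0 0 0 1 -0.6 0.5"
}}

```text
time: 16.25
tool_pos: [0.533, -0.1118, 0.1011]
tcp_rot: [-3.14, -0.011, 0.003]
wrist_force: [0.5, 0.7, -0.7]
width: 0.332
```

```bash
python3 - <<'E'
from workcell import viewer
import cv2,numpy as np
for n in("side","top"):
    im=cv2.cvtColor(viewer.read_camera(n)["pixels"],cv2.COLOR_RGB2BGR);cv2.imwrite(f"pics/{n}2.png",im)
    cv2.imwrite(f"pics/{n}2c.png",cv2.resize(im[180:285,270:390] if n=="side" else im[160:240,280:385],None,fx=5.5,fy=5.5,interpolation=cv2.INTER_CUBIC))
E
```

```text
(no output)
```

View pics/side2c.png

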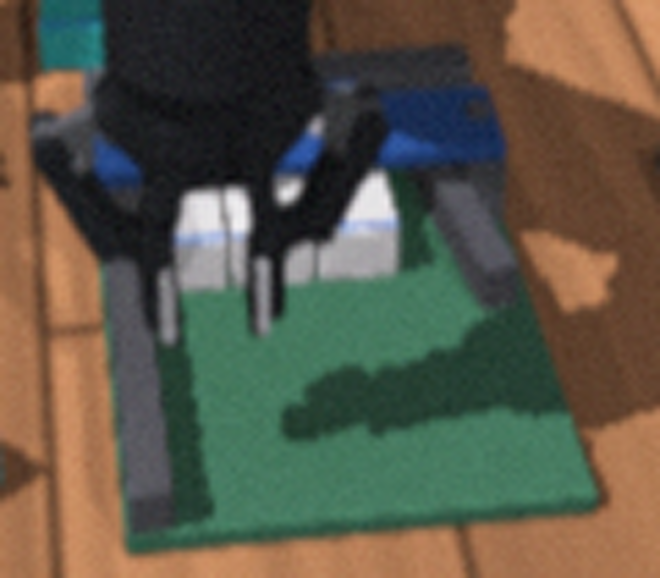

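```bash
python3 plan.py w 517 -363 110 36.1
```

```text
t 16.35 world [ 0.5329 -0.1117  0.1008] jig [-113.5   55.4  100.8] ang 0.44 F [0.1 0.2 0.7] w 0.506 q [-0.25  0.17  2.02  0.    0.95 -0.26]
turn [-0.001  0.001 -0.297] shift [-0.179  2.512 -0.094]
```

Emit:
{"fn": "move_arm", "kwargs": {
  "series": "0 0 0 -0.05 0.4 -0.1 0.6; 0 0 0 -0.1 0.8 -0.1 0.6; 0 0 0 -0.1 1 -0.1 0.6; 0 0 0 -0.1 1 -0.1 0.6; 0 0 0 -0.1 1 -0.1 0.6; 0 0 0 -0.1 1 -0.1 0.6; 0 0 0 -0.1 1 -0.1 0.6; 0 0 0 -0.1 1 -0.1 0.6"
}}

```text
time: 17.15
tool_pos: [0.5247, -0.2119, 0.1121]
tcp_rot: [-3.141, -0.013, 0.001]
wrist_force: [-0.7, 0.1, 0.4]
width: 0.806
```

Emit:
{"fn": "move_arm", "kwargs": {
  "series": "0 0 -0.06 -0.05 0.4 0 0.6; 0 0 -0.12 -0.1 0.8 0 0.6; 0 0 -0.18 -0.1 1 0 0.6; 0 0 -0.24 -0.1 1 0 0.6; 0 0 -0.297 -0.1 1 0 0.6; 0 0 -0.297 -0.1 1 0 0.6; 0 0 -0.297 -0.1 1 0 0.6; 0 0 -0.297 -0.1 1 0 0.6"
}}

```text
time: 17.95
tool_pos: [0.5155, -0.3125, 0.1123]
tcp_rot: [-2.988, -0.97, 0.0]
wrist_force: [-0.0, -0.1, 0.3]
width: 0.799
```

```bash
python3 plan.py w 517.2 -363.2 60 36.1
```

```text
t 17.95 world [ 0.5155 -0.3125  0.1123] jig [-314.2   74.4  112.3] ang 35.96 F [-0.  -0.1  0.3] w 0.799 q [-0.59  0.25  1.89  0.    1.   -1.21]
turn [-0.    -0.    -0.001] shift [-0.284  0.42   0.523]
```

Emit:
{"fn": "move_arm", "kwargs": {
  "series": "0 0 0 -0.15 0.21 0 0.6; 0 0 0 -0.284 0.42 0 0.6; 0 0 0 -0.284 0.42 0 0.6; 0 0 0 -0.284 0.42 0.2 0.6; 0 0 0 -0.284 0.42 0.4 0.6; 0 0 0 -0.284 0.42 0.5 0.6; 0 0 0 -0.284 0.42 0.5 0.6; 0 0 0 -0.284 0.42 0.5 0.6"
}}

```text
time: 18.75
tool_pos: [0.5173, -0.3633, 0.0625]
tcp_rot: [-2.987, -0.972, 0.0]
wrist_force: [1.0, 0.7, 0.2]
width: 0.803
```

```bash
python3 plan.py w 517.2 -363.2 26 36.1; python3 - <<'E'
from workcell import viewer
import cv2,numpy as np
from h import *
q=np.load("wedge.npy");o=[]
for n,(x,y) in(("side",(260,290)),("top",(390,185))):
    im=cv2.cvtColor(viewer.read_camera(n)["pixels"],cv2.COLOR_RGB2BGR)
    o.append(cv2.resize(im[y:y+100,x:x+100],None,fx=4,fy=4,interpolation=cv2.INTER_CUBIC))
cv2.imwrite("pics/w3.png",np.hstack(o))
E
```

```text
t 18.75 world [ 0.5173 -0.3633  0.0625] jig [-364.9   73.    62.5] ang 36.04 F [1.  0.7 0.2] w 0.803 q [-0.65  0.36  1.86  0.    0.92 -1.28]
turn [-0.    -0.    -0.001] shift [-0.    -0.001  0.365]
```

View pics/w3.png

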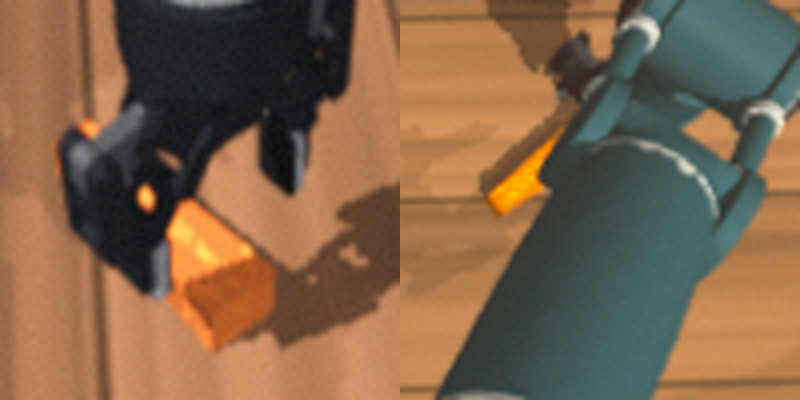

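Emit:
{"fn": "move_arm", "kwargs": {
  "series": "0 0 0 0 0 0.1 0.6; 0 0 0 0 0 0.2 0.6; 0 0 0 0 0 0.3 0.6; 0 0 0 0 0 0.355 0.6; 0 0 0 0 0 0.355 0.6; 0 0 0 0 0 0.355 0.3; 0 0 0 0 0 0.355 0; 0 0 0 0 0 0.355 -0.2",
  "squeeze": 45
}}

```text
time: 19.65
tool_pos: [0.5175, -0.364, 0.0275]
tcp_rot: [2.987, 0.971, 0.001]
wrist_force: [0.5, 0.1, -0.7]
width: 0.405
```

Emit:
{"fn": "move_arm", "kwargs": {
  "series": "0 0 0 0 0 0 -1; 0 0 0 0 0 0 -1; 0 0 0 0 0 0 -1; 0 0 0 0 0 0 -1; 0 0 0 0 0 0 -1; 0 0 0 0 0 -0.1 -1; 0 0 0 0 0 -0.25 -1; 0 0 0 0 0 -0.4 -1",
  "squeeze": 60
}}

```text
time: 20.45
tool_pos: [0.5168, -0.3634, 0.0675]
tcp_rot: [-2.987, -0.972, 0.001]
wrist_force: [0.2, 0.0, -0.8]
width: 0.389
```

```bash
python3 plan.py w 517.2 -363.2 26 36.1; python3 - <<'E'
from workcell import viewer
import cv2,numpy as np
from h import *
q=np.load("wedge.npy");o=[]
for n,(x,y) in(("side",(260,290)),("top",(390,185))):
    im=cv2.cvtColor(viewer.read_camera(n)["pixels"],cv2.COLOR_RGB2BGR)
    o.append(cv2.resize(im[y:y+100,x:x+100],None,fx=4,fy=4,interpolation=cv2.INTER_CUBIC))
cv2.imwrite("pics/w4.png",np.hstack(o))
E
```

```text
t 20.45 world [ 0.5168 -0.3634  0.0675] jig [-365.1   73.5   67.5] ang 36.04 F [ 0.2  0.  -0.8] w 0.389 q [-0.65  0.35  1.85 -0.    0.93 -1.28]
turn [-0.     0.    -0.001] shift [0.004 0.001 0.415]
```

View pics/w4.png

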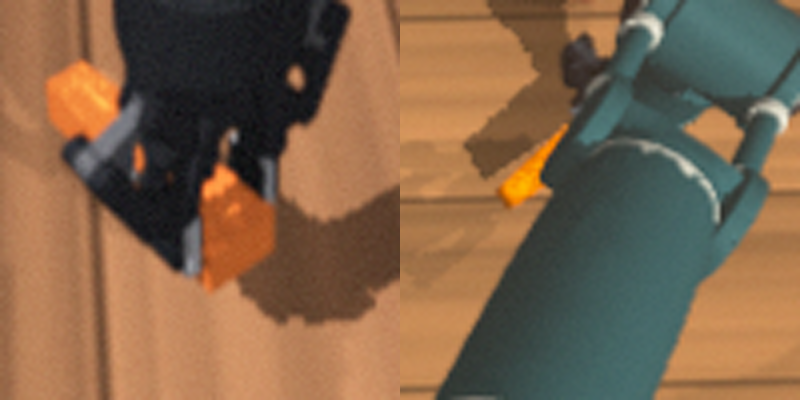

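```bash
python3 plan.py j -110 -59 85 4.45
```

```text
t 20.55 world [ 0.5192 -0.3652  0.0704] jig [-366.9   71.2   70.4] ang 36.04 F [ 1.3  0.1 -0.5] w 0.393 q [-0.65  0.35  1.85 -0.    0.93 -1.28]
target [ 0.6473 -0.1073  0.085 ]
turn [ 0.002 -0.002  0.263] shift [ 2.553 -1.331 -0.149]
```

Emit:
{"fn": "move_arm", "kwargs": {
  "series": "0 0 0.05 0.2 -0.1 -0.05 -1; 0 0 0.1 0.4 -0.2 -0.1 -1; 0 0 0.15 0.6 -0.3 -0.15 -1; 0 0 0.2 0.8 -0.4 -0.15 -1; 0 0 0.263 1 -0.5 -0.15 -1; 0 0 0.263 1 -0.5 -0.15 -1; 0 0 0.263 1 -0.5 -0.15 -1; 0 0 0.263 1 -0.5 -0.15 -1"
}}

```text
time: 21.35
tool_pos: [0.5682, -0.2649, 0.0817]
tcp_rot: [3.139, 0.124, -0.0]
wrist_force: [1.2, -0.6, -1.6]
width: 0.389
```

```bash
python3 plan.py j -110 -59 85 4.45
```

```text
t 21.35 world [ 0.5682 -0.2649  0.0817] jig [-267.    21.3   81.7] ang 4.54 F [ 1.2 -0.6 -1.6] w 0.389 q [-0.48  0.33  1.86 -0.    0.95 -0.55]
target [ 0.6473 -0.1073  0.085 ]
turn [0.    0.    0.001] shift [ 0.913 -1.509 -0.033]
```

Emit:
{"fn": "move_arm", "kwargs": {
  "series": "0 0 0 0.15 -0.25 -0.05 -1; 0 0 0 0.3 -0.5 -0.05 -1; 0 0 0 0.5 -0.75 -0.05 -1; 0 0 0 0.55 -0.9 -0.05 -1; 0 0 0 0.55 -0.9 -0.05 -1; 0 0 0 0.55 -0.9 -0.05 -1; 0 0 0 0.55 -0.9 -0.05 -1; 0 0 0 0.55 -0.9 -0.05 -1"
}}

```text
time: 22.15
tool_pos: [0.6158, -0.1715, 0.0867]
tcp_rot: [3.139, 0.121, -0.001]
wrist_force: [-0.2, 0.1, -1.6]
width: 0.389
```

Emit:
{"fn": "move_arm", "kwargs": {
  "series": "0 0 0 0.1 -0.15 0 -1; 0 0 0 0.2 -0.3 0 -1; 0 0 0 0.3 -0.45 0 -1; 0 0 0 0.36 -0.6 0 -1; 0 0 0 0.36 -0.6 0 -1; 0 0 0 0.36 -0.6 0 -1; 0 0 0 0.36 -0.6 0 -1; 0 0 0 0.36 -0.6 0 -1"
}}

```text
time: 22.95
tool_pos: [0.6473, -0.1082, 0.0867]
tcp_rot: [3.139, 0.122, -0.001]
wrist_force: [0.2, 0.4, -1.4]
width: 0.391
```

```bash
python3 plan.py j -110 -59 85 4.45;python3 - <<'E'
from workcell import viewer
import cv2,numpy as np
o=[]
for n,(x,y) in(("side",(280,180)),("top",(290,140))):
    im=cv2.cvtColor(viewer.read_camera(n)["pixels"],cv2.COLOR_RGB2BGR)
    o.append(cv2.resize(im[y:y+110,x:x+110],None,fx=3.6,fy=3.6,interpolation=cv2.INTER_CUBIC))
cv2.imwrite("pics/w5.png",np.hstack(o))
E
```

```text
t 22.95 world [ 0.6473 -0.1082  0.0867] jig [-110.9  -59.    86.7] ang 4.45 F [ 0.2  0.4 -1.4] w 0.391 q [-0.2   0.37  1.79 -0.    0.98 -0.28]
target [ 0.6473 -0.1073  0.085 ]
turn [0. 0. 0.] shift [ 0.    -0.009  0.017]
```

View pics/w5.png

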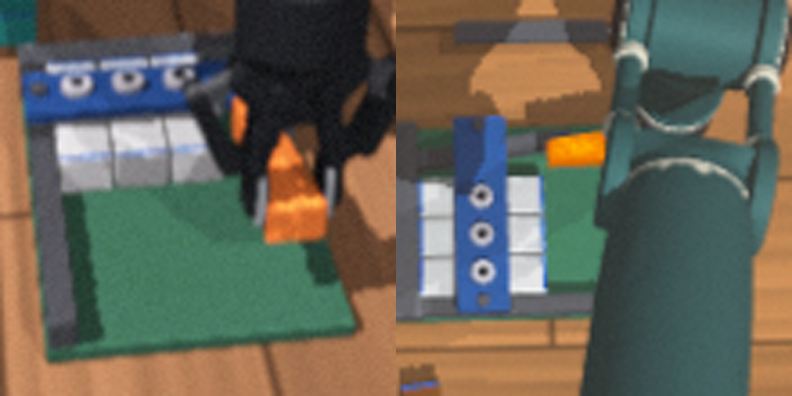

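```bash
python3 - <<'E'
from h import *
p=np.load("jig.npy")
for P in [(-13,-61.9,83),(-13,-42.3,83)]: print(P,proj("top",W(p,[P])))
im=cv2.imread("pics/w5.png")[90:210,396+110:396+260]
cv2.imwrite("pics/w5c.png",cv2.resize(im,None,fx=4,fy=4))
E
```

```text
(-13, -61.9, 83) [[333.61710552 178.47446296]]
(-13, -42.3, 83) [[333.83742847 184.14206474]]
```

View pics/w5c.png

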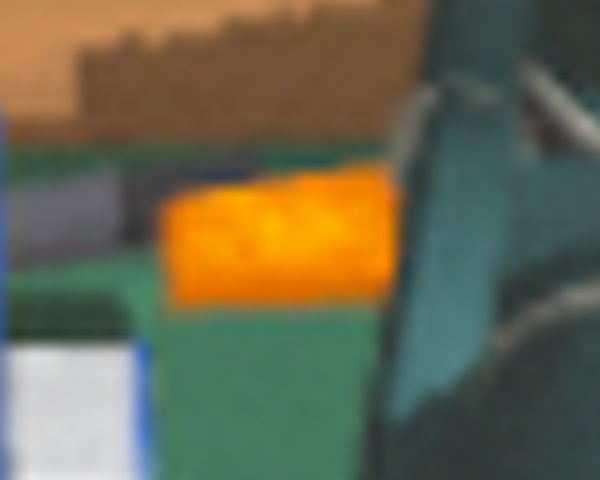

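Emit:
{"fn": "move_arm", "kwargs": {
  "series": "0 0 0 0 0 0.1 -1; 0 0 0 0 0 0.2 -1; 0 0 0 0 0 0.3 -1; 0 0 0 0 0 0.38 -1; 0 0 0 0 0 0.42 -1; 0 0 0 0 0 0.45 -1; 0 0 0 0 0 0.455 -1; 0 0 0 0 0 0.455 -1"
}}

```text
time: 23.85
tool_pos: [0.6479, -0.1078, 0.0415]
tcp_rot: [3.139, 0.123, 0.001]
wrist_force: [0.0, -1.0, -1.0]
width: 0.391
```

```bash
python3 plan.py j -90 -57.5 41 4.45;python3 plan.py j -56 -54 41 4.45
```

```text
t 23.85 world [ 0.6479 -0.1078  0.0415] jig [-110.5  -59.6   41.5] ang 4.48 F [ 0. -1. -1.] w 0.391 q [-0.2   0.43  1.81 -0.    0.9  -0.28]
target [ 0.6456 -0.0873  0.041 ]
turn [ 0. -0.  0.] shift [-0.006 -0.206  0.005]
t 23.85 world [ 0.6479 -0.1078  0.0415] jig [-110.5  -59.6   41.5] ang 4.48 F [ 0. -1. -1.] w 0.391 q [-0.2   0.43  1.81 -0.    0.9  -0.28]
target [ 0.6419 -0.0533  0.041 ]
turn [ 0. -0.  0.] shift [-0.017 -0.547  0.005]
```

Emit:
{"fn": "move_arm", "kwargs": {
  "series": "0 0 0 0 -0.04 0 -1; 0 0 0 0 -0.08 0 -1; 0 0 0 0 -0.12 0 -1; 0 0 0 -0.005 -0.16 0 -1; 0 0 0 -0.005 -0.2 0 -1; 0 0 0 -0.01 -0.24 0 -1; 0 0 0 -0.01 -0.28 0 -1; 0 0 0 -0.01 -0.3 0 -1"
}}

```text
time: 24.65
tool_pos: [0.6442, -0.0774, 0.0413]
tcp_rot: [-3.139, -0.123, 0.0]
wrist_force: [0.8, 0.2, -0.7]
width: 0.393
```

```bash
python3 plan.py j -56 -54 41 4.45;python3 - <<'E'
from workcell import viewer
import cv2,numpy as np
o=[]
for n,(x,y) in(("side",(290,180)),("top",(290,150))):
    im=cv2.cvtColor(viewer.read_camera(n)["pixels"],cv2.COLOR_RGB2BGR)
    o.append(cv2.resize(im[y:y+80,x:x+80],None,fx=5,fy=5,interpolation=cv2.INTER_CUBIC))
cv2.imwrite("pics/w6.png",np.hstack(o))
E
```

```text
t 24.65 world [ 0.6442 -0.0774  0.0413] jig [-80.1 -56.1  41.3] ang 4.49 F [ 0.8  0.2 -0.7] w 0.393 q [-0.16  0.41  1.83  0.    0.9  -0.24]
target [ 0.6419 -0.0533  0.041 ]
turn [-0.  0.  0.] shift [-0.004 -0.242  0.003]
```

View pics/w6.png

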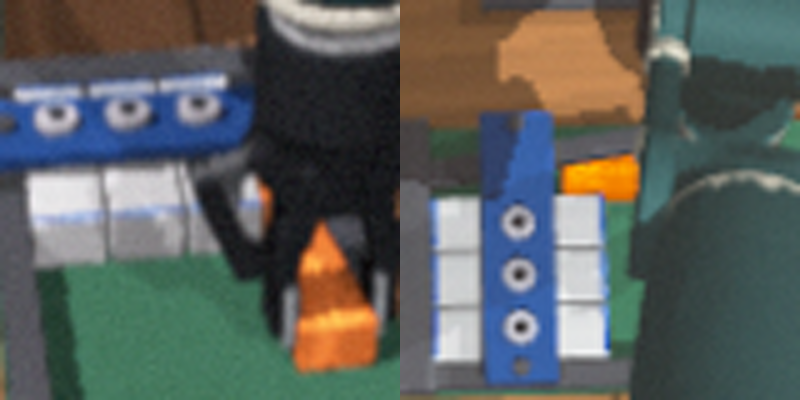

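Emit:
{"fn": "move_arm", "kwargs": {
  "series": "0 0 0 0 -0.04 0 -1; 0 0 0 0 -0.08 0 -1; 0 0 0 0 -0.12 0 -1; 0 0 0 -0.005 -0.16 0 -1; 0 0 0 -0.005 -0.19 0 -1; 0 0 0 -0.005 -0.22 0 -1; 0 0 0 -0.005 -0.24 0 -1; 0 0 0 -0.005 -0.24 0 -1"
}}

```text
time: 25.55
tool_pos: [0.6419, -0.0536, 0.0413]
tcp_rot: [-3.139, -0.123, -0.0]
wrist_force: [0.4, 1.0, -1.3]
width: 0.391
```

```bash
python3 plan.py j -54 -54 40 4.45
```

```text
t 25.55 world [ 0.6419 -0.0536  0.0413] jig [-56.3 -54.1  41.3] ang 4.48 F [ 0.4  1.  -1.3] w 0.391 q [-0.12  0.41  1.84  0.    0.9  -0.2 ]
target [ 0.6418 -0.0513  0.04  ]
turn [-0. -0.  0.] shift [ 0.001 -0.023  0.013]
```

Emit:
{"fn": "move_arm", "kwargs": {
  "series": "0 0 0 0 0 0.01 -1; 0 0 0 0 0 0.018 -1; 0 0 0 0 0 0.018 -1; 0 0 0 0 0 0.018 -0.15; 0 0 0 0 0 0.018 0; 0 0 0 0 0 0.018 0.2; 0 0 0 0 0 0.018 0.3; 0 0 0 0 0 0.018 0.3"
}}

```text
time: 26.35
tool_pos: [0.6418, -0.054, 0.0394]
tcp_rot: [3.139, 0.123, -0.0]
wrist_force: [-0.1, -0.2, -0.6]
width: 0.649
```

```bash
python3 plan.py j -54 -54 40 4.45
```

```text
t 26.35 world [ 0.6418 -0.054   0.0394] jig [-56.7 -54.   39.4] ang 4.48 F [-0.1 -0.2 -0.6] w 0.649 q [-0.12  0.41  1.84 -0.    0.89 -0.2 ]
target [ 0.6418 -0.0513  0.04  ]
turn [0. 0. 0.] shift [ 0.002 -0.027 -0.006]
```

Emit:
{"fn": "move_arm", "kwargs": {
  "series": "0 0 0 0 0 -0.15 0.3; 0 0 0 0 0 -0.35 0.3; 0 0 0 0 0 -0.5 0.3; 0 0 0 0 0.2 -0.55 0.3; 0 0 0 0 0.4 -0.55 0; 0 0 0 0 0.5 -0.55 -1; 0 0 0 0 0.6 -0.55 -1; 0 0 0 0 0.6 -0.55 -1"
}}

```text
time: 27.15
tool_pos: [0.6461, -0.1153, 0.0938]
tcp_rot: [-3.139, -0.12, 0.002]
wrist_force: [0.0, 0.2, -0.8]
width: 0.008
```

```bash
python3 plan.py j -110 -50 42 0.45;python3 - <<'E'
from workcell import viewer
import cv2,numpy as np
o=[]
for n,(x,y) in(("side",(290,180)),("top",(290,150))):
    im=cv2.cvtColor(viewer.read_camera(n)["pixels"],cv2.COLOR_RGB2BGR)
    o.append(cv2.resize(im[y:y+80,x:x+80],None,fx=5,fy=5,interpolation=cv2.INTER_CUBIC))
cv2.imwrite("pics/w7.png",np.hstack(o))
E
```

```text
t 27.15 world [ 0.6461 -0.1153  0.0938] jig [-118.   -57.8   93.8] ang 4.37 F [ 0.   0.2 -0.8] w 0.008 q [-0.21  0.37  1.78 -0.    0.99 -0.29]
target [ 0.6383 -0.1074  0.042 ]
turn [-0.     0.001  0.033] shift [-0.072 -0.085  0.518]
```

View pics/w7.png

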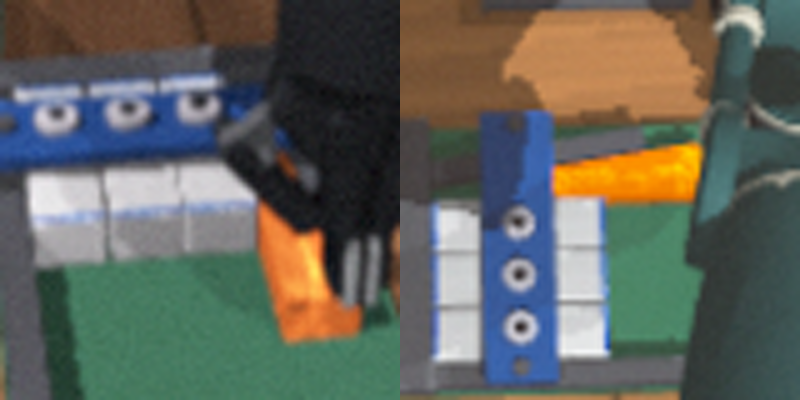

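Emit:
{"fn": "move_arm", "kwargs": {
  "series": "0 0 0.033 -0.07 -0.05 0 -1; 0 0 0.033 -0.07 -0.06 0.1 -1; 0 0 0.033 -0.07 -0.06 0.25 -1; 0 0 0.033 -0.07 -0.06 0.4 -1; 0 0 0.033 -0.07 -0.06 0.5 -1; 0 0 0.033 -0.07 -0.06 0.51 -1; 0 0 0.033 -0.07 -0.06 0.51 -1; 0 0 0.033 -0.07 -0.06 0.51 -1",
  "squeeze": 60
}}

```text
time: 28.05
tool_pos: [0.6397, -0.1086, 0.0439]
tcp_rot: [3.141, 0.014, 0.001]
wrist_force: [0.6, -0.5, 1.2]
width: 0.003
```

```bash
python3 plan.py j -88 -50 42 0.45;  python3 plan.py j -36 -50 42 0.45
```

```text
t 28.05 world [ 0.6397 -0.1086  0.0439] jig [-111.2  -51.4   43.9] ang 0.52 F [ 0.6 -0.5  1.2] w 0.003 q [-0.21  0.41  1.83  0.    0.9  -0.22]
target [ 0.6381 -0.0854  0.042 ]
turn [ 0.    -0.     0.001] shift [-0.014 -0.232  0.019]
t 28.05 world [ 0.6397 -0.1086  0.0439] jig [-111.2  -51.4   43.9] ang 0.52 F [ 0.6 -0.5  1.2] w 0.003 q [-0.21  0.41  1.83  0.    0.9  -0.22]
target [ 0.6377 -0.0334  0.042 ]
turn [ 0.    -0.     0.001] shift [-0.013 -0.752  0.019]
```

Emit:
{"fn": "move_arm", "kwargs": {
  "series": "0 0 0 -0.013 -0.06 0.02 -1; 0 0 0 -0.013 -0.12 0.02 -1; 0 0 0 -0.013 -0.18 0.02 -1; 0 0 0 -0.013 -0.24 0.02 -1; 0 0 0 -0.013 -0.3 0.02 -1; 0 0 0 -0.013 -0.35 0.02 -1; 0 0 0 -0.013 -0.4 0.02 -1; 0 0 0 -0.013 -0.45 0.02 -1"
}}

```text
time: 28.85
tool_pos: [0.6374, -0.063, 0.0415]
tcp_rot: [3.141, 0.014, -0.0]
wrist_force: [-1.0, -0.6, 0.6]
width: -0.001
```

Emit:
{"fn": "move_arm", "kwargs": {
  "series": "0 0 0 0 -0.025 0 -1; 0 0 0 0 -0.05 0 -1; 0 0 0 0 -0.075 0 -1; 0 0 0 0 -0.1 0 -1; 0 0 0 0 -0.125 0 -1; 0 0 0 0 -0.15 0 -1; 0 0 0 0 -0.17 0 -1; 0 0 0 0 -0.19 0 -1"
}}

```text
time: 29.65
tool_pos: [0.6372, -0.0443, 0.0413]
tcp_rot: [-3.142, -0.014, 0.0]
wrist_force: [-1.5, -3.3, -1.6]
width: 0.001
```

```bash
 python3 plan.py j -36 -50 42 0.45;python3 - <<'E'
from workcell import viewer
import cv2,numpy as np
o=[]
for n,(x,y) in(("side",(290,180)),("top",(290,150))):
    im=cv2.cvtColor(viewer.read_camera(n)["pixels"],cv2.COLOR_RGB2BGR)
    o.append(cv2.resize(im[y:y+80,x:x+80],None,fx=5,fy=5,interpolation=cv2.INTER_CUBIC))
cv2.imwrite("pics/w8.png",np.hstack(o))
E
```

```text
t 29.65 world [ 0.6372 -0.0443  0.0413] jig [-46.9 -49.4  41.3] ang 0.51 F [-1.5 -3.3 -1.6] w 0.001 q [-0.11  0.4   1.85  0.    0.89 -0.12]
target [ 0.6377 -0.0334  0.042 ]
turn [-0.     0.     0.001] shift [ 0.006 -0.109 -0.007]
```

View pics/w8.png

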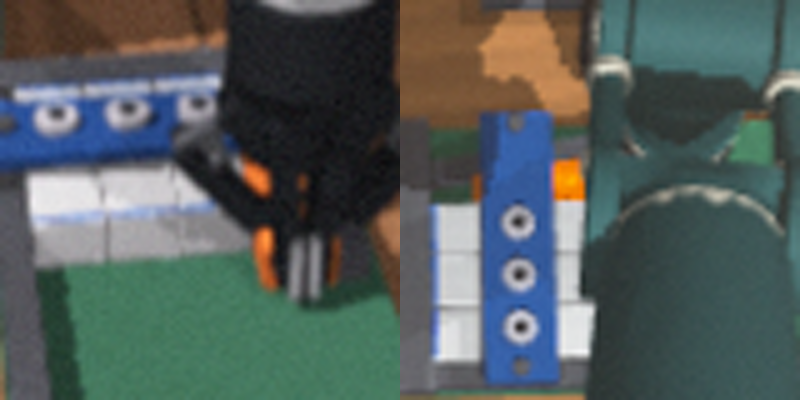

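Emit:
{"fn": "move_arm", "kwargs": {
  "series": "0 0 0 0 -0.015 0 -1; 0 0 0 0 -0.03 0 -1; 0 0 0 0 -0.045 0 -1; 0 0 0 0 -0.06 0 -1; 0 0 0 0 -0.075 0 -1; 0 0 0 0 -0.09 0 -1; 0 0 0 0 -0.1 0 -1; 0 0 0 0 -0.11 0 -1"
}}

```text
time: 30.55
tool_pos: [0.6365, -0.034, 0.0413]
tcp_rot: [3.141, 0.014, -0.002]
wrist_force: [-3.9, -6.0, 0.5]
width: 0.001
```

```bash
 python3 plan.py j -36 -50 42 0.45
```

```text
t 30.55 world [ 0.6365 -0.034   0.0413] jig [-36.6 -48.8  41.3] ang 0.53 F [-3.9 -6.   0.5] w 0.001 q [-0.09  0.4   1.85 -0.    0.89 -0.1 ]
target [ 0.6377 -0.0334  0.042 ]
turn [0.    0.001 0.001] shift [ 0.012 -0.006 -0.007]
```

Emit:
{"fn": "move_arm", "kwargs": {
  "series": "0 0 0 0 -0.006 0 -1; 0 0 0 0 -0.012 0 -1; 0 0 0 0 -0.018 0 -1; 0 0 0 0 -0.024 0 -1; 0 0 0 0 -0.03 0 -1; 0 0 0 0 -0.035 0 -1; 0 0 0 0 -0.04 0 -1; 0 0 0 0 -0.04 0 -1"
}}

```text
time: 31.35
tool_pos: [0.6365, -0.0336, 0.0414]
tcp_rot: [3.136, 0.016, -0.002]
wrist_force: [-3.3, -17.7, -0.1]
width: 0.001
```

```bash
 python3 plan.py j -36 -50 42 0.45
```

```text
t 31.35 world [ 0.6365 -0.0336  0.0414] jig [-36.2 -48.8  41.4] ang 0.59 F [ -3.3 -17.7  -0.1] w 0.001 q [-0.09  0.4   1.85 -0.01  0.89 -0.09]
target [ 0.6377 -0.0334  0.042 ]
turn [0.003 0.001 0.001] shift [ 0.012 -0.002 -0.006]
```

Emit:
{"fn": "move_arm", "kwargs": {
  "series": "0 0 0 0 -0.005 0 -1; 0 0 0 0 -0.01 0 -1; 0 0 0 0 -0.015 0 -1; 0 0 0 0 -0.02 0 -1; 0 0 0 0 -0.025 0 -1; 0 0 0 0 -0.03 0 -1; 0 0 0 0 -0.03 0 -1; 0 0 0 0 -0.03 0 -1"
}}

```text
time: 32.15
tool_pos: [0.6365, -0.0333, 0.0415]
tcp_rot: [3.132, 0.017, -0.002]
wrist_force: [-4.6, -25.6, -0.4]
width: 0.002
```

```bash
 python3 plan.py j -36 -50 42 0.45
```

```text
t 32.15 world [ 0.6365 -0.0333  0.0415] jig [-35.9 -48.8  41.5] ang 0.63 F [ -4.6 -25.6  -0.4] w 0.002 q [-0.09  0.4   1.85 -0.01  0.89 -0.09]
target [ 0.6377 -0.0334  0.042 ]
turn [0.005 0.001 0.002] shift [ 0.012  0.001 -0.005]
```

Locked (25 N, no motion). Back off, rise, and look.

Emit:
{"fn": "move_arm", "kwargs": {
  "series": "0 0 0 0 0.03 0 -1; 0 0 0 0 0.1 0 -1; 0 0 0 0 0.3 0 -1; 0 0 0 0 0.5 0 -1; 0 0 0 0 0.6 -0.2 -1; 0 0 0 0 0.8 -0.5 -1; 0 0 0 0 0.9 -0.9 -1; 0 0 0 0 1 -1 -1"
}}

```text
time: 32.95
tool_pos: [0.6423, -0.1269, 0.1476]
tcp_rot: [3.141, 0.014, 0.017]
wrist_force: [0.7, 0.0, 0.2]
width: -0.001
```

Emit:
{"fn": "move_arm", "kwargs": {
  "series": "0 0 0 0 0.3 -0.3 -1; 0 0 0 0 0.6 -0.5 -1; 0 0 0 0 1 -0.5 -1; 0 0 0 0 1 -0.5 -1; 0 0 0 0 1 -0.5 -1; 0 0 0 0 1 -0.5 -1; 0 0 0 0 1 -0.5 -1; 0 0 0 0 1 -0.5 -1"
}}

```text
time: 33.75
tool_pos: [0.6389, -0.2251, 0.191]
tcp_rot: [-3.141, -0.016, 0.001]
wrist_force: [0.1, 0.3, -0.4]
width: -0.002
```

```bash
python3 - <<'E'
from workcell import viewer
import cv2,numpy as np
o=[]
for n,(x,y) in(("side",(280,180)),("top",(285,155))):
    im=cv2.cvtColor(viewer.read_camera(n)["pixels"],cv2.COLOR_RGB2BGR);cv2.imwrite(f"pics/{n}9.png",im)
    o.append(cv2.resize(im[y:y+100,x:x+100],None,fx=4,fy=4,interpolation=cv2.INTER_CUBIC))
cv2.imwrite("pics/w9.png",np.hstack(o))
E
python3 plan.py n
```

```text
t 33.85 world [ 0.639  -0.2255  0.1913] jig [-228.1  -49.8  191.3] ang 0.58 F [-0.   0.1  0. ] w 0.001 q [-0.38  0.31  1.66  0.    1.17 -0.39]
```

View pics/w9.png

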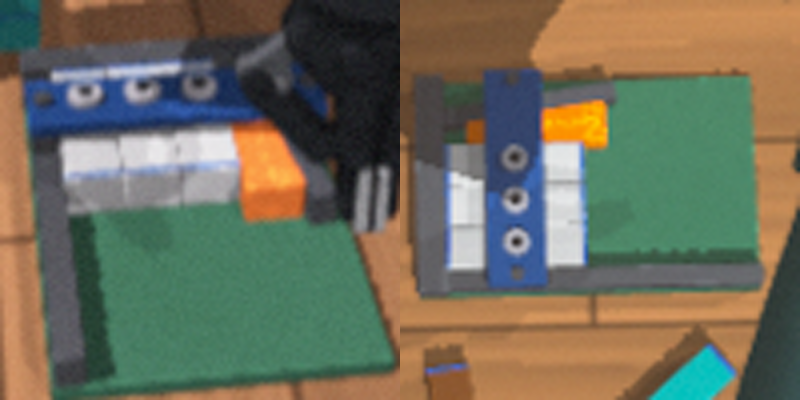

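View pics/side9.png

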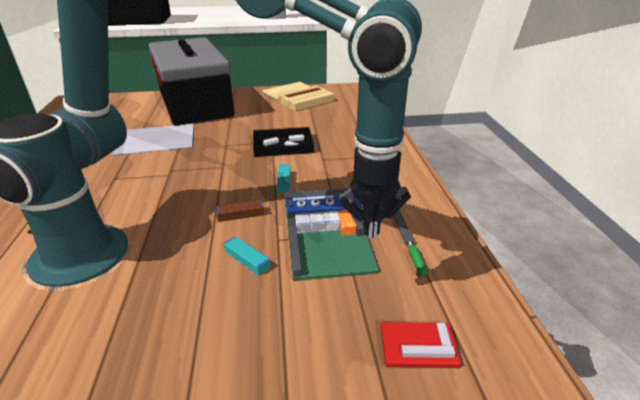

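```bash
python3 - <<'E'
import cv2
t=cv2.imread("pics/top9.png");cv2.imwrite("pics/fin.png",cv2.resize(t[165:232,280:345],None,fx=9,fy=9,interpolation=cv2.INTER_CUBIC))
from h import *
p=np.load("jig.npy")
for P in [(-5,75,40),(-5,39,40),(-5,3,40),(-5,-33,40),(-25,-33,36)]: print(P,((proj("top",W(p,[P]))[0]-[280,165]+.5)*9).round())
E
```

```text
(-5, 75, 40) [475. 507.]
(-5, 39, 40) [471. 414.]
(-5, 3, 40) [468. 320.]
(-5, -33, 40) [464. 228.]
(-25, -33, 36) [516. 229.]
```

View pics/fin.png

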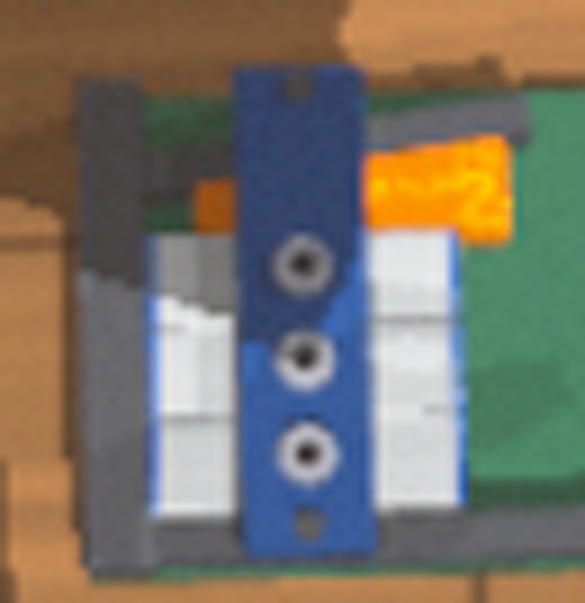

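The picture shows rear ends at x≈460–467, all flush and within 1 px of the predicted home positions. The wedge's rear is at about 513, where 516 was predicted. Handing in.

```bash
python3 -c "
from workcell import bot
print(bot.finish_job())"
```

```text
the job is handed in; nothing more can be done
None
```

The job is done and handed in at about 34 s of the 72 s allowed; no verdict was reported.

- **Bars:** I pushed each of the three with closed fingers until it met the stop at 8–10 N. The finger ended within 0.3 mm of the same place (jig x) each time.
- **Wedge:** I laid it thin end first in the gap, let go, and pushed it from behind. It moved at about 3–7 N, then stopped at the expected depth. Pressing on to about 26 N moved it less than 1 mm more. I then backed the gripper clear.

**Last checks:** the top picture shows the bars' rear ends flush within about 1 px (about 3 mm) of where they should be. The wedge stands about 19 mm out behind them, and wrist force was near zero. I saw no change to the file, tray or square in the side picture, and the arm did not work near them.

**What disagreed:**
- The two cameras differed by up to about 1.5 px (up to about 4 mm in the wedge's position). I used a joint fit, and the bar contacts bore it out.
- My two estimates of where along its length I had gripped the wedge differed by a few mm. That had no effect on the result.

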